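Roll the roaster drum to its marked bay and close the keeper

TASK

Roll the steel roaster drum along its ribbed wooden rack, by pushing with the fingertips on its top, until it rests in the bay between the two steel tabs; do not lift it or shove it low from behind, and press gently (well under 35 N, fingertips set down slowly), because it dents. Then swing the steel keeper bar right across the track behind the drum, and leave the bowl, the vials and the spoon where they are.

Things in the scene. Friction and masses are not known exactly. Their poses are not given: they have to be found in the camera images.
- rack: Fixed wooden rack, 236 (x) x 146 mm (y). Origin on the bench under its centre, z up. Floor 20 mm above the bench, crossed by 5 half-round ribs at x = -80, -40, 0, 40, 80 mm, unevenly worn, 1.5 to 4 mm high: bays at x = -60, -20, 20, 60 mm. Side rails: inner faces 106 mm apart, tops 40 mm above the bench; end strips 36 mm. The drum starts in the bay at x = -60 mm and must roll to +x, over 2 ribs.
- mark (a point): Where the drum's centre must come to rest: mid-bay at x = 20 mm of the rack, between the two steel tabs (12 mm wide, one on each side rail's outer face, tops 51 mm above the bench); this point is 65 mm above the bench. Fixed to the rack, same axes.
- drum_center (a point): Centre of the loose steel drum, some 0.6 kg, axis along the rack's y (its x and z axes turn as it rolls). 100 mm long: two end collars, 12 mm wide, 90 mm in diameter, and between them the body, 86 mm in diameter, to be pushed. In a bay: centre 65 mm, body top 108 mm above the bench; up to 4 more on a rib. Pressing 8 to 14 N carries it over a rib; fingertips travel twice as far, so use strokes.
- keeper (a joint): Angle of the keeper bar about its upright hinge: 0 = along the side rail, pointing to the rack's -x (open), 1.57 = across the track, pointing to the rack's -y (closed, at its stop). Positive turns counter-clockwise from above. Stays where it is left; takes about 1 N at the pin.
- keeper_hinge (a point): Point on the keeper's hinge axis, at the height of point keeper_pin (72 mm above the bench). On the side rail, at x = -45 mm, y = 63 mm of the rack.
- keeper_pin (a point): Upright wooden pin, 12 mm in diameter, near the free end of the keeper bar, 68 mm from the hinge axis; it stands from the bar (12 mm wide, top 53 mm above the bench) up to 92 mm above the bench; this point lies on its axis 72 mm above the bench.
- bowl: Cupping bowl, 114 mm wide and 66 mm high, a bystander. Origin under its centre.
- spoon: Cupping spoon lying on the bench, 166 mm long (its y), a bystander. Origin under its centre.
- vial: Dark aroma vial, 21 mm wide, 40 mm high, beyond the rack's +x end, a bystander. Origin under its centre.
- vial_b: Amber aroma vial of the same size, on the robot's side of the bench, a bystander. Origin under its centre.
Things that resemble listed ones, but are neither listed nor needed, are in the scene too. What is shaped like the part that bears drum_center but pink is not meant.

How it is judged:
By the outcome, as a careful person would: the job done as asked, in the order asked, and still so for the second after the job is handed in, with the robot touching nothing.
It also fails if it takes over 72 s, if anything falls off the work surface, if the arm or the gripper's body presses on something with over 40 N, if the wrist force passes 120 N, or if a joint passes its speed limit or range.

ROBOT

A 6-joint arm with a two-finger parallel gripper is mounted at the origin on the work surface; the furniture and walls round the work are solid. World frame = base frame: x ahead of the robot, y to its left, z up, the work surface at z = 0. Lengths are in m, angles in rad, forces in N, time in s.
With the tool pointing down it reaches from about 0.4 to 0.825 m from the base axis. Payload 7 kg.
Tool frame: the origin (TCP) lies midway between the tips of the shut fingers; the grasp point (between the pads) lies 19 mm behind it; z points along the fingers, y is the line along which they close (so a half turn about z gives the same grasp; the last joint's range is limited). The gripper opens to 88 mm and grips with 3 to 60 N. Pads are 19 mm wide; open, the fingers measure 130 mm over their backs; the gripper's body (78 mm by 193 mm) begins 47 mm behind the grasp point.
Start: joints at [-0.854, 0.359, 0.012, 0, -1.224, -0.288], TCP at [0.281, -0.614, 0.227] pointing down, gripper open.
Joint ranges: [-3.07, 3.07], [-1.43, 2.12], [-1.02, 1.25], [-3.03, 1.67], [-3.05, -0], [-3.03, 3.03]. Speed limits (rad/s): [2.39, 2.39, 3.01, 3.14, 3.14, 3.14].

INTERFACE

Orientations are given as [roll, pitch, yaw] about the fixed x, y, z axes, in that order (R = Rz(yaw) Ry(pitch) Rx(roll)).
In Python, from station import get_state, grab_frame, calibration, job_done, boxes_of, regions_of, spot_point gives the robot as it stands. The module is installed in compiled form; this text tells all that it offers.
- The arm moves only by the tool arm_command, never from a script. Its argument "commands" is a list of rows, each an object of numbers: "tx", "ty", "tz": the shift along the tool's x, y, z each as a share of 25 cm, from -1 to 1; "twist": the turn about the tool's z as a share of 180 degrees, from -1 to 1. A call has exactly 8 rows; each row is the pose to reach, as a shift and turn from the pose commanded when the call began, along the tool's axes at that moment, turning the shorter way round; what a row does not reach only later rows make up. A row lasts 1/12 s, in which the tool goes at most 41.7 mm and 7.16 degrees, less where a joint would pass 70% of its speed; a pose out of reach is approached as far as the arm can. A call with a number of a shift or a turn outside -1 to 1 is refused whole. A call with a gripper value outside its range is refused whole. "claw" is the opening, from 0 (shut) to 1 (fully open), set as the call begins (left out, the last holds). The fingers move at their own pace and stop on an object; "grip_force" is the grip in N (left out, the last holds). Time passes only in rows, so rows that repeat a pose let the fingers close, or fill a call up. It gives the time, the measured TCP pose, the force, the opening and the grip force at its end, in the units of the state.
- get_state(): the state, without advancing time (a new reading comes with each control period).
- grab_frame(name): name is "scene" or "side" or "wrist"; returns the picture (400x640x3 uint8, red, green, blue); there is no depth.
- calibration(name): a dict with "camera_matrix" (3x3 intrinsics, pixels), "k1" (the pictures are not rectified: a ray, as slopes to the right and down, at radius r is drawn at 1 + k1 r^2 times it, then the intrinsics apply), "extrinsics" (4x4, takes a point from camera to world coordinates). Camera axes: x right, y down, z forward; pixel columns grow to the right and rows downward; lengths in m; the calibration is good to about 2 mm. A picture is of the moment at which its call begins: read the wrist's pose just before it. calibration takes no time and is no camera call; for the wrist camera it gives the pose at the moment of the call.
- job_done(): hands the job in; it is judged then, once.
Trained networks look in the newest picture that a camera, given by its name, has taken for a name from the list of things; names that differ only in an ending like _2 or _b are one class to them, and where a whole thing is asked for, a point or a joint stands for the part that bears it (a point fixed in the world has none). Each returns a list of dicts, best first, with "score" (0 to 1); they miss things now and then, are a little off and sometimes report something else, mostly with a low value. They report only what shows in the picture. A call takes as long as a camera call. They do not tell look-alikes from the thing itself.
- boxes_of(query, camera): "rect" ([left, top, right, bottom] in pixels, round what is visible of it).
- regions_of(query, camera): "region" (400x640 bool, what is visible of it) and "rect" ([left, top, right, bottom] in pixels, round what is visible of it).
- spot_point(query, camera): "uv" ([column, row] in pixels: a listed point, or the origin of a listed thing).
The state is a dict: "t": time; "q": joint angles; "qd": joint speeds; "joint_efforts": joint torques, N m; "eef_pos": TCP position; "ee_rot": TCP orientation; "force": force on the tool from outside, world axes, zero at the start; "moment": the same for the moment, N m; "width": finger opening in m; "gripper_force": force on a finger pad.
Only numpy, scipy, OpenCV 4.12 (cv2) and the standard library are available. Lean on these libraries where they do the work, as an engineer would, in place of code of your own. Each camera call takes 0.05 s, during which the arm holds its last target. There are 200 camera calls.

## Working session

There is one attempt and no reset: what is moved stays moved. The work goes in short steps, Python scripts to look and compute and a tool call to move; the robot and the scene stay as the last step left them, time stands still between calls to the robot, and variables do not carry over. Pictures are saved under pics/ and viewed, at most 10 in all, crops included, and the job is handed in when it is done.

Besides the shell and the picture viewer there is one more tool, called after "Emit:" as name(argument=value, ...), one argument or row to a line, values as JSON. arm_command: Moves the arm, as the interface text tells. Shift numbers are shares of 25 cm and turn numbers shares of 180 degrees, none past 1 either way. Its arguments: {"type":"object","properties":{"commands":{"type":"array"},"claw":{"type":"number"},"grip_force":{"type":"number"}},"required":["commands"]}

```bash
mkdir -p pics
cat > h.py <<'E'
import numpy as np, cv2
from station import *
def ray(uv,cal):
    K=np.array(cal["camera_matrix"],float);k=cal["k1"];E=np.array(cal["extrinsics"],float)
    p=cv2.undistortPoints(np.array([[uv]],float),K,np.array([k,0,0,0,0],float))[0,0]
    d=E[:3,:3]@np.array([p[0],p[1],1.]);return E[:3,3],d
def at_z(uv,cal,z):
    o,d=ray(uv,cal);return o+d*(z-o[2])/d[2]
def proj(P,cal):
    K=np.array(cal["camera_matrix"],float);E=np.linalg.inv(np.array(cal["extrinsics"],float))
    c=E[:3,:3]@np.asarray(P,float)+E[:3,3];s=c[:2]/c[2];s=s*(1+cal["k1"]*(s@s))
    return K[:2,:2]@s+K[:2,2]
def tri(obs):
    A=np.zeros((3,3));b=np.zeros(3)
    for uv,cal in obs:
        o,d=ray(uv,cal);d=d/np.linalg.norm(d);M=np.eye(3)-np.outer(d,d);A+=M;b+=M@o
    return np.linalg.solve(A,b)
def save(name,im):cv2.imwrite("pics/"+name,im[:,:,::-1])
E
python3 - <<'E'
from h import *
s=get_state();print(s["t"],s["eef_pos"],s["ee_rot"],s["width"],s["force"])
Z={"mark":.065,"drum_center":.065,"keeper_hinge":.072,"keeper_pin":.072,"rack":0,"bowl":0,"spoon":0,"vial":0}
for c in ["scene","side"]:
    im=grab_frame(c);save(c+"0.png",im);cal=calibration(c)
    for q,z in Z.items():
        for r in spot_point(q,c)[:3]:
            print(c,q,round(r["score"],2),np.round(r["uv"],1),np.round(at_z(r["uv"],cal,z),3))
print(get_state()["t"])
E
```

```text
0.0 [ 0.28042546 -0.61344863  0.22563328] [ 3.13992748e+00 -1.35630036e-04 -2.71286899e+00] 0.08758628627469356 [0.27459847 0.53165902 0.12896396]
scene mark 0.95 [269.1 190. ] [0.597 0.094 0.065]
scene drum_center 0.98 [294.4 183. ] [0.556 0.022 0.065]
scene drum_center 0.89 [345.2 214.9] [0.345 0.079 0.065]
scene drum_center 0.72 [335.  267.4] [0.268 0.266 0.065]
scene keeper_hinge 0.91 [298.7 189.1] [0.519 0.051 0.072]
scene keeper_pin 0.73 [317.3 180.9] [ 0.497 -0.017  0.072]
scene rack 0.7 [275.9 204.6] [0.593 0.073 0.   ]
scene bowl 0.66 [253.1 274.8] [0.457 0.341 0.   ]
scene spoon 0.52 [381.5 180.8] [ 0.372 -0.235  0.   ]
scene vial 0.54 [310.7 250.9] [0.385 0.191 0.   ]
scene vial 0.53 [234.5 228.8] [0.62  0.232 0.   ]
scene vial 0.51 [316.5 183.5] [ 0.552 -0.099  0.   ]
side mark 0.61 [261.3 199.3] [0.599 0.09  0.065]
side mark 0.38 [283.9 187.1] [0.564 0.028 0.065]
side drum_center 0.98 [397.6 274.4] [0.275 0.256 0.065]
side drum_center 0.73 [364.  213.5] [0.359 0.088 0.065]
side drum_center 0.72 [285.  185.6] [0.563 0.02  0.065]
side keeper_hinge 0.69 [300.6 190.5] [0.517 0.042 0.072]
side keeper_hinge 0.52 [348.6 261.4] [0.367 0.251 0.072]
side keeper_pin 0.6 [313.2 178.9] [ 0.5   -0.016  0.072]
side rack 0.8 [269.1 214.1] [0.595 0.06  0.   ]
side bowl 0.75 [294.3 311.3] [0.452 0.33  0.   ]
side spoon 0.53 [368.7 166. ] [ 0.381 -0.242  0.   ]
side vial 0.64 [347.9 262. ] [0.376 0.18  0.   ]
side vial 0.55 [235.7 258.1] [0.613 0.225 0.   ]
side vial 0.24 [313.1 182.8] [ 0.523 -0.108  0.   ]
0.9
```

Run:
```python
import cv2,numpy as np
a=cv2.imread("pics/scene0.png")[110:310,180:440]
cv2.imwrite("pics/sc.png",cv2.resize(a,None,fx=3,fy=3,interpolation=cv2.INTER_CUBIC)[:600,:780])
```

```text
(no output)
```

View pics/sc.png

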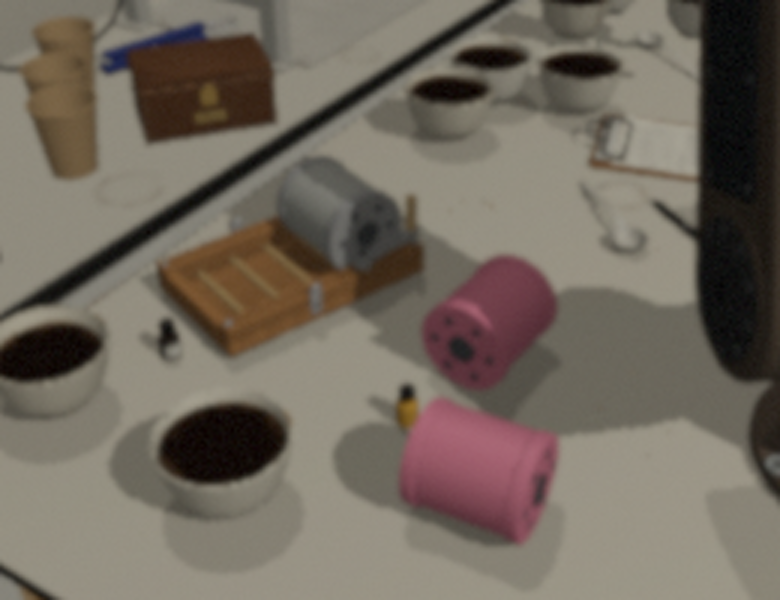

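View pics/side0.png

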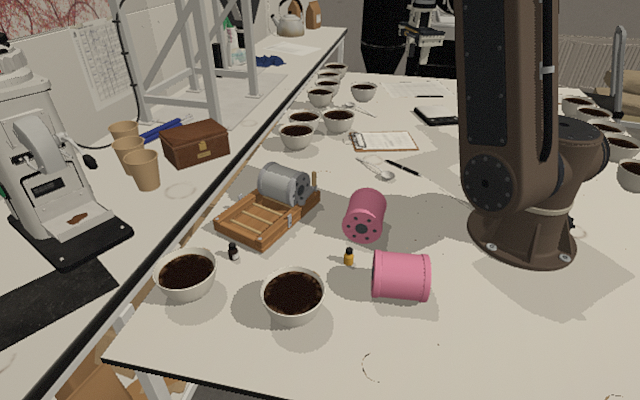

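The steel drum is at scene (294,183), in the rack with the steel tabs (x≈280–290, row ≈208). The two look-alikes are both pink: scene (345,215) and (335,267). The keeper pin is at (317,181), the amber vial at (315,247) and the dark vial at (236,225). I choose the steel drum at (294,183), move over the rack, and check that choice with the wrist camera.

Emit:
arm_command(
  commands=[
    {"tx":-0.944,"ty":0.864,"tz":-0.18},
    {"tx":-0.944,"ty":0.864,"tz":-0.18},
    {"tx":-0.944,"ty":0.864,"tz":-0.18},
    {"tx":-0.944,"ty":0.864,"tz":-0.18},
    {"tx":-0.944,"ty":0.864,"tz":-0.18},
    {"tx":-0.944,"ty":0.864,"tz":-0.18},
    {"tx":-0.944,"ty":0.864,"tz":-0.18},
    {"tx":-0.944,"ty":0.864,"tz":-0.18},
  ],
  claw=0,
)

```text
invalid input
```

Emit:
arm_command(
  commands=[
    {"tx":-0.944,"ty":0.864,"tz":-0.18,"twist":-0.2},
    {"tx":-0.944,"ty":0.864,"tz":-0.18,"twist":-0.2},
    {"tx":-0.944,"ty":0.864,"tz":-0.18,"twist":-0.2},
    {"tx":-0.944,"ty":0.864,"tz":-0.18,"twist":-0.2},
    {"tx":-0.944,"ty":0.864,"tz":-0.18,"twist":-0.2},
    {"tx":-0.944,"ty":0.864,"tz":-0.18,"twist":-0.2},
    {"tx":-0.944,"ty":0.864,"tz":-0.18,"twist":-0.2},
    {"tx":-0.944,"ty":0.864,"tz":-0.18,"twist":-0.2},
  ],
)

```text
t: 1.57
eef_pos: [0.4062, -0.3169, 0.2725]
ee_rot: [-3.14, 0.001, -2.084]
force: [0.3, 0.1, 0.3]
width: 0.0877
gripper_force: 0.0
```

Run:
```python
from h import *
s=get_state();print(s["t"],s["eef_pos"],s["ee_rot"],s["width"],s["force"],s["q"])
Z={"mark":.065,"drum_center":.065,"keeper_hinge":.072,"keeper_pin":.072,"rack":0}
c="wrist";cal=calibration(c);print(np.round(cal["extrinsics"],2));im=grab_frame(c);save("w1.png",im)
for q,z in Z.items():
    for r in spot_point(q,c)[:2]:
        print(c,q,round(r["score"],2),np.round(r["uv"],1),np.round(at_z(r["uv"],cal,z),4))
```

```text
1.5667 [ 0.40617123 -0.31692286  0.27250989] [-3.14010762e+00  5.03845631e-04 -2.08367024e+00] 0.08767752858553006 [0.34555946 0.07255198 0.31846814] [-2.81232564e-01  6.39577216e-02 -2.62315655e-01 -1.57868955e-04
 -1.24296192e+00 -2.31591009e-01]
[[-0.87  0.47  0.15  0.37]
 [ 0.49  0.83  0.26 -0.39]
 [-0.    0.3  -0.95  0.43]
 [ 0.    0.    0.    1.  ]]
```

View pics/w1.png

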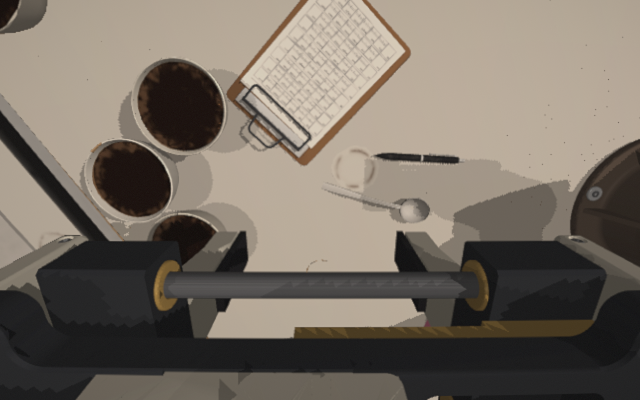

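The wrist camera looks toward rack -x, so the picture shows only the cups, the clipboard at (320,80) and the spoon at (380,200). I'll put the TCP beyond the rack so that the drum comes into view. The claw value was refused in that form, so I'll retry it with a force.

Emit:
arm_command(
  commands=[
    {"tx":-1,"ty":0.07,"tz":-0.06},
    {"tx":-1,"ty":0.07,"tz":-0.06},
    {"tx":-1,"ty":0.07,"tz":-0.06},
    {"tx":-1,"ty":0.07,"tz":-0.06},
    {"tx":-1,"ty":0.07,"tz":-0.06},
    {"tx":-1,"ty":0.07,"tz":-0.06},
    {"tx":-1,"ty":0.07,"tz":-0.06},
    {"tx":-1,"ty":0.07,"tz":-0.06},
  ],
  claw=0.0,
  grip_force=10,
)

```text
invalid input
```

Emit:
arm_command(
  commands=[
    {"tx":-1,"ty":0.07,"tz":-0.06},
    {"tx":-1,"ty":0.07,"tz":-0.06},
    {"tx":-1,"ty":0.07,"tz":-0.06},
    {"tx":-1,"ty":0.07,"tz":-0.06},
    {"tx":-1,"ty":0.07,"tz":-0.06},
    {"tx":-1,"ty":0.07,"tz":-0.06},
    {"tx":-1,"ty":0.07,"tz":-0.06},
    {"tx":-1,"ty":0.07,"tz":-0.06},
  ],
)

```text
invalid input
```

```bash
cat > look.py <<'E'
from h import *
import sys
s=get_state();print(s["t"],s["eef_pos"],s["ee_rot"],s["width"],s["force"])
Z={"mark":.065,"drum_center":.065,"keeper_hinge":.072,"keeper_pin":.072,"rack":0}
for c in sys.argv[2:]:
    cal=calibration(c);im=grab_frame(c);save(c+sys.argv[1]+".png",im)
    for q,z in Z.items():
        for r in spot_point(q,c)[:2]:
            print(c,q,round(r["score"],2),np.round(r["uv"],1),np.round(at_z(r["uv"],cal,z),4))
E
python3 look.py 2 wrist
```

```text
1.8667 [ 0.40520754 -0.31968431  0.27143412] [ 3.14137493e+00 -8.68401497e-05 -2.08467777e+00] 0.08766603905042518 [-0.44325469 -0.12232919 -0.01537552]
```

View pics/wrist2.png

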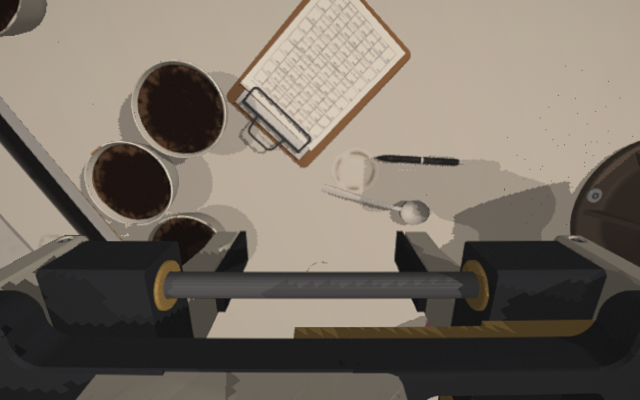

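The picture is unchanged because both moves were refused: each row needs all four keys. I'll send them again with `twist`.

Emit:
arm_command(
  commands=[
    {"tx":-1,"ty":0.07,"tz":-0.06,"twist":0},
    {"tx":-1,"ty":0.07,"tz":-0.06,"twist":0},
    {"tx":-1,"ty":0.07,"tz":-0.06,"twist":0},
    {"tx":-1,"ty":0.07,"tz":-0.06,"twist":0},
    {"tx":-1,"ty":0.07,"tz":-0.06,"twist":0},
    {"tx":-1,"ty":0.07,"tz":-0.06,"twist":0},
    {"tx":-1,"ty":0.07,"tz":-0.06,"twist":0},
    {"tx":-1,"ty":0.07,"tz":-0.06,"twist":0},
  ],
  claw=0,
  grip_force=10,
)

```text
t: 2.83
eef_pos: [0.5139, -0.0913, 0.2863]
ee_rot: [3.141, -0.0, -2.081]
force: [-1.1, -0.1, 0.1]
width: 0.0395
gripper_force: 0.0
```

Emit:
arm_command(
  commands=[
    {"tx":-1,"ty":0.07,"tz":-0.06,"twist":0},
    {"tx":-1,"ty":0.07,"tz":-0.06,"twist":0},
    {"tx":-1,"ty":0.07,"tz":-0.06,"twist":0},
    {"tx":-1,"ty":0.07,"tz":-0.06,"twist":0},
    {"tx":-1,"ty":0.07,"tz":-0.06,"twist":0},
    {"tx":-1,"ty":0.07,"tz":-0.06,"twist":0},
    {"tx":-1,"ty":0.07,"tz":-0.06,"twist":0},
    {"tx":-1,"ty":0.07,"tz":-0.06,"twist":0},
  ],
)

```text
t: 3.5
eef_pos: [0.6212, 0.1338, 0.3001]
ee_rot: [3.14, -0.002, -2.084]
force: [-0.5, -0.3, -0.1]
width: 0.0001
gripper_force: 0.0
```

```bash
python3 look.py 3 wrist
```

```text
3.5 [0.62124159 0.13383138 0.30014639] [ 3.14041163e+00 -1.84669606e-03 -2.08371297e+00] 0.00012605509789133233 [-0.53343749 -0.31301289 -0.1341437 ]
wrist mark 0.81 [323.4 126.2] [0.5933 0.0917 0.065 ]
wrist drum_center 0.97 [477.7  11.3] [0.3698 0.0645 0.065 ]
wrist drum_center 0.94 [584.4 106.8] [0.2859 0.2349 0.065 ]
wrist keeper_hinge 0.81 [365.1  63.7] [0.5133 0.0514 0.072 ]
wrist keeper_pin 0.76 [349.7   1.6] [ 0.4988 -0.016   0.072 ]
wrist rack 0.7 [319.1 110.9] [0.59   0.0739 0.    ]
```

View pics/wrist3.png

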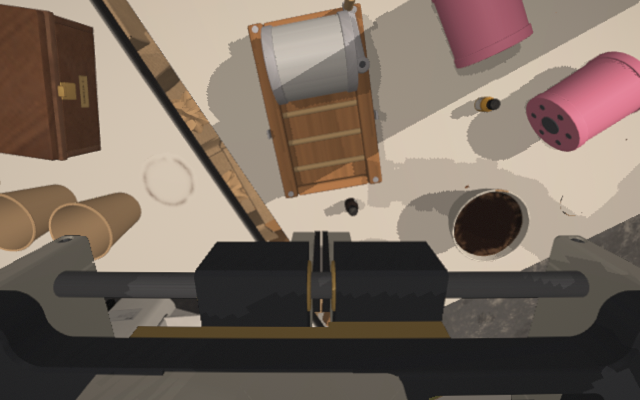

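The steel drum is in the rack's far bay, at about (312,55). The pin is at (350,3), the hinge at (363,65) and the tabs at (270,132) and (375,115). The rack corners are at about (288,195), (381,183) and (252,26). Next I'll fit the rack pose to these.

```bash
cat > fit.py <<'E'
from h import *
from scipy.optimize import least_squares
cal=calibration("wrist")
obs=[((.118,-.073,.038),(288,196)),((.118,.073,.038),(381.5,183)),((-.118,-.073,.04),(252,26)),
((.02,-.075,.05),(270,132)),((.02,.075,.05),(375,115)),((.02,0,.065),(323.4,126.2)),((-.045,.063,.072),(365.1,63.7))]
def T(p,a):
    c,s=np.cos(p[2]),np.sin(p[2]);return np.array([p[0]+c*a[0]-s*a[1],p[1]+s*a[0]+c*a[1],a[2]])
f=lambda p:np.concatenate([proj(T(p,a),cal)-np.array(b) for a,b in obs])
r=least_squares(f,[.59,.07,1.06],loss="soft_l1",f_scale=2);p=r.x
print(p,np.degrees(p[2]),np.round(f(p).reshape(-1,2),1).tolist())
for n,a in dict(drum=(-.06,0,.065),mark=(.02,0,.065),hinge=(-.045,.063,.072),pin=(-.113,.063,.072)).items():print(n,np.round(T(p,a),4))
E
python3 fit.py
```

```text
[0.58572814 0.07088286 1.2177966 ] 69.77460550455062 [[-2.4, 2.1], [1.1, -0.1], [-3.0, -2.2], [-0.9, 1.8], [3.6, 0.6], [0.1, -0.6], [1.4, -0.3]]
drum [0.565  0.0146 0.065 ]
mark [0.5926 0.0896 0.065 ]
hinge [0.5111 0.0504 0.072 ]
pin [ 0.4875 -0.0134  0.072 ]
```

Emit:
arm_command(
  commands=[
    {"tx":0.16,"ty":0,"tz":0.1,"twist":-0.052},
    {"tx":0.16,"ty":0,"tz":0.1,"twist":-0.052},
    {"tx":0.16,"ty":0,"tz":0.1,"twist":-0.052},
    {"tx":0.16,"ty":0,"tz":0.1,"twist":-0.052},
    {"tx":0.16,"ty":0,"tz":0.1,"twist":-0.052},
    {"tx":0.16,"ty":0,"tz":0.1,"twist":-0.052},
    {"tx":0.16,"ty":0,"tz":0.1,"twist":-0.052},
    {"tx":0.16,"ty":0,"tz":0.1,"twist":-0.052},
  ],
)

```text
t: 4.47
eef_pos: [0.6013, 0.099, 0.2767]
ee_rot: [-3.141, 0.0, -1.921]
force: [-0.4, 0.1, -0.6]
width: 0.0006
gripper_force: 0.0
```

```bash
python3 look.py 4 wrist
python3 - <<'E'
import cv2
a=cv2.imread("pics/wrist4.png")[0:240,200:500]
cv2.imwrite("pics/w4c.png",cv2.resize(a,None,fx=2.5,fy=2.5,interpolation=cv2.INTER_CUBIC))
E
```

```text
4.4667 [0.60131529 0.09899805 0.27674864] [-3.14132488e+00  2.81230210e-04 -1.92111039e+00] 0.000621831320754851 [-0.36230012  0.1236759  -0.57883093]
wrist mark 0.96 [323.3 158.6] [0.5944 0.0889 0.065 ]
wrist mark 0.17 [451.7 258.3] [0.4724 0.2848 0.065 ]
wrist drum_center 0.87 [582.8 179.6] [0.2844 0.2309 0.065 ]
wrist drum_center 0.57 [498.1  71.9] [0.3676 0.0623 0.065 ]
wrist rack 0.63 [320.7 140.2] [0.5924 0.074  0.    ]
```

View pics/w4c.png

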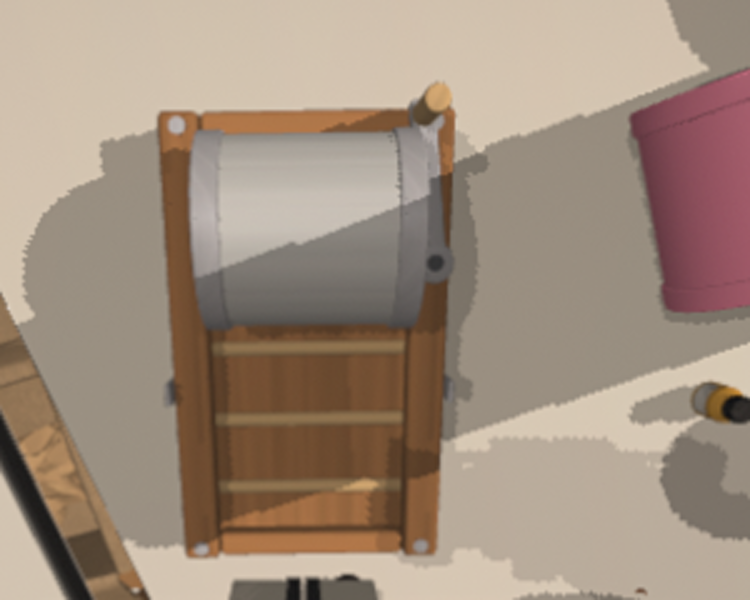

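Confirmed: the steel drum sits in the first bay, at crop (310,230). The pin top is at crop (437,95), the hinge at (436,263) and the tabs at (171,391) and (446,386). The next ribs are at rows 348, 417 and 486. I'll refit with these.

Run:
```python
from h import *
from scipy.optimize import least_squares
cal=calibration("wrist")
g=lambda x,y:(200+x/2.5,y/2.5)
obs=[((-.118,-.073,.040),g(159,113)),((.118,-.073,.038),g(188,556)),((.118,.073,.038),g(437,552)),((-.118,.073,.04),g(455,113)),
((.02,-.076,.051),g(170,391)),((.02,.076,.051),g(448,386)),((0,-.05,.022),g(216,348)),((0,.05,.022),g(404,347)),((.04,-.05,.022),g(216,417)),((.08,0,.022),g(310,486)),((-.045,.063,.056),g(436,263))]
def T(p,a):
    c,s=np.cos(p[2]),np.sin(p[2]);return np.array([p[0]+c*a[0]-s*a[1],p[1]+s*a[0]+c*a[1],a[2]])
f=lambda p:np.concatenate([proj(T(p,a),cal)-np.array(b) for a,b in obs])
p=least_squares(f,[.59,.07,1.2],loss="soft_l1").x
print(p,np.degrees(p[2]),np.round(f(p).reshape(-1,2),1).tolist())
for n,a in dict(drum=(-.06,0,.065),mark=(.02,0,.065),hinge=(-.045,.063,.072),pin=(-.113,.063,.072)).items():print(n,np.round(T(p,a),4))
P=at_z(g(437,95),cal,.092);print("pin",P,"hinge",at_z(g(436,263),cal,.056))
h=T(p,(-.045,.063,0));d=P-h;print(np.hypot(*d[:2]),"keeper ang",np.degrees(np.arctan2(d[1],d[0])-p[2])+180)
# drum silhouette midpoints
c,s=np.cos(p[2]),np.sin(p[2])
for px in [(310,130),(310,327),(192,200),(427,200)]:
    q=at_z(g(*px),cal,.065)-T(p,(0,0,0));print(px,np.round([c*q[0]+s*q[1],-s*q[0]+c*q[1]],4))
```

```text
[0.58690208 0.07046856 1.2334008 ] 70.66866025111588 [[-1.5, -2.1], [-1.3, 0.7], [-0.1, 1.1], [1.1, -3.7], [-2.4, 1.4], [2.8, 2.0], [0.8, 0.1], [-1.9, -0.4], [2.1, 0.9], [-0.1, -0.3], [0.3, -0.5]]
drum [0.567  0.0139 0.065 ]
mark [0.5935 0.0893 0.065 ]
hinge [0.5126 0.0489 0.072 ]
pin [ 0.49   -0.0153  0.072 ]
pin [ 0.49861841 -0.01782063  0.092     ] hinge [0.51312223 0.04931423 0.056     ]
0.06812259180710664 keeper ang 7.524096790840815
(310, 130) [-0.1035  0.0013]
(310, 327) [-0.0151  0.0005]
(192, 200) [-0.0743 -0.0541]
(427, 200) [-0.0729  0.0557]
```

Emit:
arm_command(
  commands=[
    {"tx":0.08,"ty":0.004,"tz":0.11,"twist":-0.004},
    {"tx":0.16,"ty":0.008,"tz":0.22,"twist":-0.004},
    {"tx":0.25,"ty":0.012,"tz":0.34,"twist":-0.004},
    {"tx":0.34,"ty":0.017,"tz":0.46,"twist":-0.004},
    {"tx":0.4,"ty":0.017,"tz":0.54,"twist":-0.004},
    {"tx":0.428,"ty":0.017,"tz":0.58,"twist":-0.004},
    {"tx":0.428,"ty":0.017,"tz":0.59,"twist":-0.004},
    {"tx":0.428,"ty":0.017,"tz":0.59,"twist":-0.004},
  ],
)

```text
t: 5.43
eef_pos: [0.5609, -0.0005, 0.1292]
ee_rot: [-3.141, -0.0, -1.909]
force: [0.7, -0.2, 0.5]
width: 0.0002
gripper_force: 0.0
```

```bash
cat > st.py <<'E'
from h import *
s=get_state();p=np.array(s["eef_pos"]);t=1.2334;d=p[:2]-[.5869,.0705];c,n=np.cos(t),np.sin(t)
f=np.array(s["force"]);print("t",round(s["t"],2),"rack mm",np.round([1e3*(c*d[0]+n*d[1]),1e3*(-n*d[0]+c*d[1]),1e3*p[2]],1),"F rack",np.round([c*f[0]+n*f[1],-n*f[0]+c*f[1],f[2]],1),"yaw",np.round(np.degrees(s["ee_rot"]),1))
E
python3 st.py
```

```text
t 5.43 rack mm [-75.6   1.1 129.2] F rack [ 0.  -0.8  0.5] yaw [-180.    -0.  -109.4]
```

Emit:
arm_command(
  commands=[
    {"tx":0,"ty":0,"tz":0.012,"twist":0},
    {"tx":0,"ty":0,"tz":0.026,"twist":0},
    {"tx":0,"ty":0,"tz":0.04,"twist":0},
    {"tx":0,"ty":0,"tz":0.05,"twist":0},
    {"tx":0,"ty":0,"tz":0.058,"twist":0},
    {"tx":0,"ty":0,"tz":0.064,"twist":0},
    {"tx":0,"ty":0,"tz":0.068,"twist":0},
    {"tx":0,"ty":0,"tz":0.07,"twist":0},
  ],
)

```text
t: 6.1
eef_pos: [0.5603, -0.0005, 0.1115]
ee_rot: [3.142, -0.0, -1.909]
force: [-0.1, -0.1, 0.6]
width: 0.0002
gripper_force: 0.0
```

Emit:
arm_command(
  commands=[
    {"tx":0,"ty":0,"tz":0.0015,"twist":0},
    {"tx":0,"ty":0,"tz":0.003,"twist":0},
    {"tx":0,"ty":0,"tz":0.0045,"twist":0},
    {"tx":0,"ty":0,"tz":0.006,"twist":0},
    {"tx":0,"ty":0,"tz":0.0075,"twist":0},
    {"tx":0,"ty":0,"tz":0.009,"twist":0},
    {"tx":0,"ty":0,"tz":0.0105,"twist":0},
    {"tx":0,"ty":0,"tz":0.012,"twist":0},
  ],
)

```text
t: 6.77
eef_pos: [0.5603, -0.0005, 0.1085]
ee_rot: [-3.142, 0.0, -1.909]
force: [0.1, 0.0, -0.7]
width: 0.001
gripper_force: 0.0
```

```bash
python3 st.py
```

```text
t 6.77 rack mm [-75.8   1.6 108.5] F rack [ 0.1 -0.  -0.7] yaw [-180.     0.  -109.4]
```

Emit:
arm_command(
  commands=[
    {"tx":0,"ty":0,"tz":0.001,"twist":0},
    {"tx":0,"ty":0,"tz":0.002,"twist":0},
    {"tx":0,"ty":0,"tz":0.003,"twist":0},
    {"tx":0,"ty":0,"tz":0.004,"twist":0},
    {"tx":0,"ty":0,"tz":0.005,"twist":0},
    {"tx":0,"ty":0,"tz":0.006,"twist":0},
    {"tx":0,"ty":0,"tz":0.006,"twist":0},
    {"tx":0,"ty":0,"tz":0.006,"twist":0},
  ],
)

```text
t: 7.43
eef_pos: [0.5604, -0.0005, 0.1074]
ee_rot: [-3.141, 0.0, -1.908]
force: [-1.5, 0.1, 3.5]
width: 0.0007
gripper_force: 1.8
```

Emit:
arm_command(
  commands=[
    {"tx":0,"ty":0,"tz":0.0005,"twist":0},
    {"tx":0,"ty":0,"tz":0.001,"twist":0},
    {"tx":0,"ty":0,"tz":0.0015,"twist":0},
    {"tx":0,"ty":0,"tz":0.002,"twist":0},
    {"tx":0,"ty":0,"tz":0.0025,"twist":0},
    {"tx":0,"ty":0,"tz":0.003,"twist":0},
    {"tx":0,"ty":0,"tz":0.003,"twist":0},
    {"tx":0,"ty":0,"tz":0.003,"twist":0},
  ],
)

```text
t: 8.1
eef_pos: [0.5605, -0.0005, 0.1071]
ee_rot: [-3.141, 0.0, -1.908]
force: [-3.2, -0.1, 8.6]
width: 0.0003
gripper_force: 4.3
```

Emit:
arm_command(
  commands=[
    {"tx":-0.004,"ty":0,"tz":0,"twist":0},
    {"tx":-0.008,"ty":0,"tz":0,"twist":0},
    {"tx":-0.012,"ty":0,"tz":0,"twist":0},
    {"tx":-0.016,"ty":0,"tz":0,"twist":0},
    {"tx":-0.02,"ty":0,"tz":0,"twist":0},
    {"tx":-0.024,"ty":0,"tz":0,"twist":0},
    {"tx":-0.028,"ty":0,"tz":0,"twist":0},
    {"tx":-0.032,"ty":0,"tz":0,"twist":0},
  ],
)

```text
t: 8.77
eef_pos: [0.5632, 0.0071, 0.1075]
ee_rot: [-3.141, 0.0, -1.908]
force: [-5.3, 0.8, 12.2]
width: 0.0003
gripper_force: 6.5
```

```bash
python3 st.py
```

```text
t 8.77 rack mm [-67.7   1.4 107.5] F rack [-1.   5.2 12.2] yaw [-179.9    0.  -109.3]
```

Emit:
arm_command(
  commands=[
    {"tx":-0.004,"ty":0.001,"tz":-0.0004,"twist":0},
    {"tx":-0.008,"ty":0.002,"tz":-0.0008,"twist":0},
    {"tx":-0.012,"ty":0.003,"tz":-0.0012,"twist":0},
    {"tx":-0.016,"ty":0.003,"tz":-0.0014,"twist":0},
    {"tx":-0.02,"ty":0.003,"tz":-0.0016,"twist":0},
    {"tx":-0.024,"ty":0.003,"tz":-0.0018,"twist":0},
    {"tx":-0.028,"ty":0.003,"tz":-0.002,"twist":0},
    {"tx":-0.032,"ty":0.003,"tz":-0.002,"twist":0},
  ],
)

```text
t: 9.43
eef_pos: [0.5657, 0.0145, 0.1082]
ee_rot: [-3.14, 0.0, -1.908]
force: [-2.7, -2.3, 12.7]
width: 0.0006
gripper_force: 6.4
```

```bash
python3 st.py
```

```text
t 9.43 rack mm [-59.8   1.4 108.2] F rack [-3.   1.8 12.7] yaw [-179.9    0.  -109.3]
```

Emit:
arm_command(
  commands=[
    {"tx":-0.004,"ty":0,"tz":-0.0004,"twist":0},
    {"tx":-0.008,"ty":0,"tz":-0.0008,"twist":0},
    {"tx":-0.012,"ty":0.001,"tz":-0.0012,"twist":0},
    {"tx":-0.016,"ty":0.001,"tz":-0.0016,"twist":0},
    {"tx":-0.02,"ty":0.001,"tz":-0.002,"twist":0},
    {"tx":-0.024,"ty":0.001,"tz":-0.0024,"twist":0},
    {"tx":-0.028,"ty":0.001,"tz":-0.0028,"twist":0},
    {"tx":-0.032,"ty":0.001,"tz":-0.0028,"twist":0},
  ],
)

```text
t: 10.1
eef_pos: [0.5685, 0.0224, 0.1092]
ee_rot: [-3.139, 0.001, -1.908]
force: [-2.2, -1.7, 12.9]
width: 0.0007
gripper_force: 6.6
```

```bash
python3 st.py
```

```text
t 10.1 rack mm [-51.5   1.4 109.2] F rack [-2.4  1.5 12.9] yaw [-179.9    0.  -109.3]
```

Emit:
arm_command(
  commands=[
    {"tx":-0.004,"ty":0,"tz":-0.0004,"twist":0},
    {"tx":-0.008,"ty":0,"tz":-0.0008,"twist":0},
    {"tx":-0.012,"ty":0,"tz":-0.0012,"twist":0},
    {"tx":-0.016,"ty":0,"tz":-0.0016,"twist":0},
    {"tx":-0.02,"ty":0,"tz":-0.002,"twist":0},
    {"tx":-0.024,"ty":0,"tz":-0.0024,"twist":0},
    {"tx":-0.028,"ty":0,"tz":-0.0026,"twist":0},
    {"tx":-0.032,"ty":0,"tz":-0.0028,"twist":0},
  ],
)

```text
t: 10.77
eef_pos: [0.5712, 0.0302, 0.1097]
ee_rot: [-3.139, 0.001, -1.908]
force: [-1.2, 0.1, 10.7]
width: 0.0008
gripper_force: 5.5
```

```bash
python3 st.py
```

```text
t 10.77 rack mm [-43.3   1.5 109.7] F rack [-0.3  1.1 10.7] yaw [-1.799e+02  1.000e-01 -1.093e+02]
```

Emit:
arm_command(
  commands=[
    {"tx":-0.004,"ty":0,"tz":0,"twist":0},
    {"tx":-0.008,"ty":0,"tz":0,"twist":0},
    {"tx":-0.012,"ty":0,"tz":0,"twist":0},
    {"tx":-0.016,"ty":0,"tz":0,"twist":0},
    {"tx":-0.02,"ty":0,"tz":0,"twist":0},
    {"tx":-0.024,"ty":0,"tz":0,"twist":0},
    {"tx":-0.028,"ty":0,"tz":0,"twist":0},
    {"tx":-0.032,"ty":0,"tz":0,"twist":0},
  ],
)

```text
t: 11.43
eef_pos: [0.5739, 0.0379, 0.1098]
ee_rot: [-3.139, 0.001, -1.908]
force: [-1.5, 1.0, 12.3]
width: 0.0003
gripper_force: 5.7
```

```bash
python3 st.py
```

```text
t 11.43 rack mm [-35.    1.4 109.8] F rack [ 0.5  1.7 12.3] yaw [-1.798e+02  1.000e-01 -1.093e+02]
```

Emit:
arm_command(
  commands=[
    {"tx":-0.004,"ty":0,"tz":0,"twist":0},
    {"tx":-0.008,"ty":0,"tz":0,"twist":0},
    {"tx":-0.012,"ty":0,"tz":0,"twist":0},
    {"tx":-0.016,"ty":0,"tz":0,"twist":0},
    {"tx":-0.02,"ty":0,"tz":0,"twist":0},
    {"tx":-0.024,"ty":0,"tz":0,"twist":0},
    {"tx":-0.028,"ty":0,"tz":0,"twist":0},
    {"tx":-0.032,"ty":0,"tz":0,"twist":0},
  ],
)

```text
t: 12.1
eef_pos: [0.5766, 0.0456, 0.1096]
ee_rot: [-3.139, 0.002, -1.908]
force: [-0.8, 0.9, 8.8]
width: 0.0003
gripper_force: 4.6
```

```bash
python3 st.py
```

```text
t 12.1 rack mm [-26.9   1.5 109.6] F rack [0.6 1.1 8.8] yaw [-1.799e+02  1.000e-01 -1.093e+02]
```

Emit:
arm_command(
  commands=[
    {"tx":-0.004,"ty":0,"tz":0.0002,"twist":0},
    {"tx":-0.008,"ty":0,"tz":0.0005,"twist":0},
    {"tx":-0.012,"ty":0,"tz":0.0008,"twist":0},
    {"tx":-0.016,"ty":0,"tz":0.0011,"twist":0},
    {"tx":-0.02,"ty":0,"tz":0.0015,"twist":0},
    {"tx":-0.024,"ty":0,"tz":0.002,"twist":0},
    {"tx":-0.028,"ty":0,"tz":0.0025,"twist":0},
    {"tx":-0.032,"ty":0,"tz":0.003,"twist":0},
  ],
)

```text
t: 12.77
eef_pos: [0.5793, 0.0534, 0.1087]
ee_rot: [-3.139, 0.002, -1.908]
force: [-1.0, 1.5, 8.4]
width: 0.0007
gripper_force: 4.3
```

```bash
python3 st.py
```

```text
t 12.77 rack mm [-18.7   1.5 108.7] F rack [1.1 1.5 8.4] yaw [-1.798e+02  1.000e-01 -1.093e+02]
```

Emit:
arm_command(
  commands=[
    {"tx":-0.004,"ty":0,"tz":0.0005,"twist":0},
    {"tx":-0.008,"ty":0,"tz":0.001,"twist":0},
    {"tx":-0.012,"ty":0,"tz":0.0016,"twist":0},
    {"tx":-0.016,"ty":0,"tz":0.0022,"twist":0},
    {"tx":-0.02,"ty":0,"tz":0.0028,"twist":0},
    {"tx":-0.024,"ty":0,"tz":0.0035,"twist":0},
    {"tx":-0.028,"ty":0,"tz":0.0042,"twist":0},
    {"tx":-0.032,"ty":0,"tz":0.005,"twist":0},
  ],
)

```text
t: 13.43
eef_pos: [0.582, 0.061, 0.1073]
ee_rot: [-3.139, 0.002, -1.908]
force: [-0.5, 1.6, 8.5]
width: 0.0002
gripper_force: 4.1
```

```bash
python3 st.py
```

```text
t 13.43 rack mm [-10.6   1.5 107.3] F rack [1.4 1.  8.5] yaw [-1.799e+02  1.000e-01 -1.093e+02]
```

Emit:
arm_command(
  commands=[
    {"tx":-0.004,"ty":0,"tz":0.0008,"twist":0},
    {"tx":-0.008,"ty":0,"tz":0.0016,"twist":0},
    {"tx":-0.012,"ty":0,"tz":0.0024,"twist":0},
    {"tx":-0.016,"ty":0,"tz":0.0032,"twist":0},
    {"tx":-0.02,"ty":0,"tz":0.004,"twist":0},
    {"tx":-0.024,"ty":0,"tz":0.0048,"twist":0},
    {"tx":-0.028,"ty":0,"tz":0.0056,"twist":0},
    {"tx":-0.032,"ty":0,"tz":0.0064,"twist":0},
  ],
)

```text
t: 14.1
eef_pos: [0.5847, 0.0685, 0.1063]
ee_rot: [-3.139, 0.002, -1.908]
force: [-1.5, 1.6, 11.9]
width: 0.0002
gripper_force: 6.0
```

```bash
python3 st.py
```

```text
t 14.1 rack mm [ -2.6   1.4 106.3] F rack [ 1.   1.9 11.9] yaw [-1.798e+02  1.000e-01 -1.093e+02]
```

Emit:
arm_command(
  commands=[
    {"tx":0,"ty":0,"tz":-0.008,"twist":0},
    {"tx":0,"ty":0,"tz":-0.025,"twist":0},
    {"tx":0,"ty":0,"tz":-0.045,"twist":0},
    {"tx":0.03,"ty":0,"tz":-0.05,"twist":0},
    {"tx":0.07,"ty":0,"tz":-0.05,"twist":0},
    {"tx":0.11,"ty":0,"tz":-0.05,"twist":0},
    {"tx":0.13,"ty":0,"tz":-0.045,"twist":0},
    {"tx":0.13,"ty":0,"tz":-0.04,"twist":0},
  ],
)

```text
t: 14.77
eef_pos: [0.5716, 0.0355, 0.1144]
ee_rot: [3.141, -0.0, -1.91]
force: [0.0, 0.6, 0.7]
width: 0.0006
gripper_force: 0.0
```

```bash
python3 st.py
python3 - <<'E'
from h import *
R=[.5869,.0705];c,s=np.cos(1.2334),np.sin(1.2334)
for cam in ["scene","side"]:
    cal=calibration(cam);im=grab_frame(cam);save(cam+"5.png",im)
    for q in ["drum_center","mark"]:
        for r in spot_point(q,cam)[:3]:
            P=at_z(r["uv"],cal,.065);d=P[:2]-R
            if np.hypot(*d)<.15:print(cam,q,round(r["score"],2),np.round(r["uv"],1),"rack mm",np.round([1e3*(c*d[0]+s*d[1]),1e3*(-s*d[0]+c*d[1])],1))
E
```

```text
t 14.77 rack mm [-38.1   2.8 114.4] F rack [0.6 0.2 0.7] yaw [ 180.    -0.  -109.4]
scene drum_center 0.81 [286.1 187.1] rack mm [-23.3  16.5]
scene mark 0.86 [269.4 189.7] rack mm [24.3 -2.6]
side drum_center 0.79 [275.2 191.2] rack mm [-22.2   1.1]
side mark 0.69 [263.6 198.7] rack mm [17.8 -2.2]
```

Emit:
arm_command(
  commands=[
    {"tx":0,"ty":0,"tz":0.004,"twist":0},
    {"tx":0,"ty":0,"tz":0.008,"twist":0},
    {"tx":0,"ty":0,"tz":0.012,"twist":0},
    {"tx":0,"ty":0,"tz":0.015,"twist":0},
    {"tx":0,"ty":0,"tz":0.018,"twist":0},
    {"tx":0,"ty":0,"tz":0.02,"twist":0},
    {"tx":0,"ty":0,"tz":0.022,"twist":0},
    {"tx":0,"ty":0,"tz":0.023,"twist":0},
  ],
)

```text
t: 15.73
eef_pos: [0.5724, 0.0371, 0.1088]
ee_rot: [3.142, -0.0, -1.909]
force: [0.2, -0.0, -0.7]
width: 0.0003
gripper_force: 0.0
```

Emit:
arm_command(
  commands=[
    {"tx":0,"ty":0,"tz":0.001,"twist":0},
    {"tx":0,"ty":0,"tz":0.002,"twist":0},
    {"tx":0,"ty":0,"tz":0.003,"twist":0},
    {"tx":0,"ty":0,"tz":0.004,"twist":0},
    {"tx":0,"ty":0,"tz":0.005,"twist":0},
    {"tx":0,"ty":0,"tz":0.006,"twist":0},
    {"tx":0,"ty":0,"tz":0.006,"twist":0},
    {"tx":0,"ty":0,"tz":0.006,"twist":0},
  ],
)

```text
t: 16.4
eef_pos: [0.5726, 0.0371, 0.1077]
ee_rot: [-3.141, 0.0, -1.908]
force: [-1.4, -1.3, 5.2]
width: 0.0005
gripper_force: 2.1
```

```bash
python3 st.py
```

```text
t 16.4 rack mm [-36.2   2.5 107.7] F rack [-1.6  0.9  5.2] yaw [-180.     0.  -109.3]
```

Emit:
arm_command(
  commands=[
    {"tx":0,"ty":0.001,"tz":0.001,"twist":0},
    {"tx":-0.002,"ty":0.002,"tz":0.002,"twist":0},
    {"tx":-0.006,"ty":0.002,"tz":0.002,"twist":0},
    {"tx":-0.01,"ty":0.002,"tz":0.002,"twist":0},
    {"tx":-0.014,"ty":0.002,"tz":0.002,"twist":0},
    {"tx":-0.018,"ty":0.002,"tz":0.002,"twist":0},
    {"tx":-0.022,"ty":0.002,"tz":0.002,"twist":0},
    {"tx":-0.026,"ty":0.002,"tz":0.002,"twist":0},
  ],
)

```text
t: 17.07
eef_pos: [0.5749, 0.0436, 0.1079]
ee_rot: [-3.14, 0.001, -1.908]
force: [-2.4, 0.6, 9.3]
width: 0.0005
gripper_force: 4.4
```

```bash
python3 st.py
```

```text
t 17.07 rack mm [-29.4   2.4 107.9] F rack [-0.3  2.4  9.3] yaw [-179.9    0.  -109.3]
```

Emit:
arm_command(
  commands=[
    {"tx":-0.004,"ty":0.001,"tz":0,"twist":0},
    {"tx":-0.008,"ty":0.001,"tz":0,"twist":0},
    {"tx":-0.012,"ty":0.002,"tz":0,"twist":0},
    {"tx":-0.016,"ty":0.002,"tz":0,"twist":0},
    {"tx":-0.02,"ty":0.002,"tz":0,"twist":0},
    {"tx":-0.024,"ty":0.002,"tz":0,"twist":0},
    {"tx":-0.028,"ty":0.002,"tz":0,"twist":0},
    {"tx":-0.032,"ty":0.002,"tz":0,"twist":0},
  ],
)

```text
t: 17.73
eef_pos: [0.5774, 0.0506, 0.1087]
ee_rot: [-3.139, 0.0, -1.908]
force: [-4.3, -2.8, 14.9]
width: 0.0005
gripper_force: 7.7
```

```bash
python3 st.py
```

```text
t 17.73 rack mm [-21.9   2.4 108.7] F rack [-4.   3.1 14.9] yaw [-179.9    0.  -109.3]
```

Emit:
arm_command(
  commands=[
    {"tx":-0.004,"ty":0.001,"tz":-0.001,"twist":0},
    {"tx":-0.008,"ty":0.002,"tz":-0.0018,"twist":0},
    {"tx":-0.012,"ty":0.002,"tz":-0.0024,"twist":0},
    {"tx":-0.016,"ty":0.002,"tz":-0.003,"twist":0},
    {"tx":-0.02,"ty":0.002,"tz":-0.0034,"twist":0},
    {"tx":-0.024,"ty":0.002,"tz":-0.0038,"twist":0},
    {"tx":-0.028,"ty":0.002,"tz":-0.0042,"twist":0},
    {"tx":-0.032,"ty":0.002,"tz":-0.0046,"twist":0},
  ],
)

```text
t: 18.4
eef_pos: [0.5801, 0.0587, 0.11]
ee_rot: [-3.138, 0.001, -1.908]
force: [-1.2, -1.8, 12.6]
width: 0.0003
gripper_force: 6.7
```

```bash
python3 st.py
```

```text
t 18.4 rack mm [-13.4   2.5 110. ] F rack [-2.1  0.6 12.6] yaw [-1.798e+02  1.000e-01 -1.093e+02]
```

Emit:
arm_command(
  commands=[
    {"tx":-0.004,"ty":0,"tz":-0.0006,"twist":0},
    {"tx":-0.008,"ty":0,"tz":-0.0012,"twist":0},
    {"tx":-0.012,"ty":0,"tz":-0.0017,"twist":0},
    {"tx":-0.016,"ty":0,"tz":-0.0022,"twist":0},
    {"tx":-0.02,"ty":0,"tz":-0.0026,"twist":0},
    {"tx":-0.024,"ty":0,"tz":-0.003,"twist":0},
    {"tx":-0.028,"ty":0,"tz":-0.0034,"twist":0},
    {"tx":-0.032,"ty":0,"tz":-0.0036,"twist":0},
  ],
)

```text
t: 19.07
eef_pos: [0.5828, 0.0664, 0.1108]
ee_rot: [-3.138, 0.001, -1.908]
force: [-0.6, -0.7, 12.9]
width: 0.0004
gripper_force: 6.3
```

```bash
python3 st.py
```

```text
t 19.07 rack mm [ -5.2   2.5 110.8] F rack [-0.8  0.3 12.9] yaw [-1.798e+02  1.000e-01 -1.093e+02]
```

Emit:
arm_command(
  commands=[
    {"tx":-0.004,"ty":0,"tz":-0.0003,"twist":0},
    {"tx":-0.008,"ty":0,"tz":-0.0006,"twist":0},
    {"tx":-0.012,"ty":0,"tz":-0.0009,"twist":0},
    {"tx":-0.016,"ty":0,"tz":-0.0012,"twist":0},
    {"tx":-0.02,"ty":0,"tz":-0.0014,"twist":0},
    {"tx":-0.024,"ty":0,"tz":-0.0016,"twist":0},
    {"tx":-0.028,"ty":0,"tz":-0.0016,"twist":0},
    {"tx":-0.032,"ty":0,"tz":-0.0016,"twist":0},
  ],
)

```text
t: 19.73
eef_pos: [0.5855, 0.0742, 0.1113]
ee_rot: [-3.138, 0.002, -1.908]
force: [-0.3, -0.5, 12.1]
width: 0.0003
gripper_force: 6.2
```

```bash
python3 st.py
```

```text
t 19.73 rack mm [  3.    2.5 111.3] F rack [-0.6  0.1 12.1] yaw [-1.798e+02  1.000e-01 -1.093e+02]
```

Emit:
arm_command(
  commands=[
    {"tx":-0.004,"ty":0,"tz":0,"twist":0},
    {"tx":-0.008,"ty":0,"tz":0,"twist":0},
    {"tx":-0.012,"ty":0,"tz":0,"twist":0},
    {"tx":-0.016,"ty":0,"tz":0,"twist":0},
    {"tx":-0.02,"ty":0,"tz":0,"twist":0},
    {"tx":-0.024,"ty":0,"tz":0,"twist":0},
    {"tx":-0.028,"ty":0,"tz":0,"twist":0},
    {"tx":-0.032,"ty":0,"tz":0,"twist":0},
  ],
)

```text
t: 20.4
eef_pos: [0.5883, 0.082, 0.1113]
ee_rot: [-3.138, 0.002, -1.908]
force: [-0.8, 0.9, 11.7]
width: 0.0003
gripper_force: 5.7
```

```bash
python3 st.py
```

```text
t 20.4 rack mm [ 11.3   2.5 111.3] F rack [ 0.6  1.  11.7] yaw [-1.798e+02  1.000e-01 -1.093e+02]
```

Emit:
arm_command(
  commands=[
    {"tx":-0.004,"ty":0,"tz":0.0001,"twist":0},
    {"tx":-0.008,"ty":0,"tz":0.0002,"twist":0},
    {"tx":-0.012,"ty":0,"tz":0.0004,"twist":0},
    {"tx":-0.016,"ty":0,"tz":0.0006,"twist":0},
    {"tx":-0.02,"ty":0,"tz":0.0008,"twist":0},
    {"tx":-0.024,"ty":0,"tz":0.001,"twist":0},
    {"tx":-0.028,"ty":0,"tz":0.0013,"twist":0},
    {"tx":-0.032,"ty":0,"tz":0.0016,"twist":0},
  ],
)

```text
t: 21.07
eef_pos: [0.591, 0.0898, 0.1107]
ee_rot: [-3.138, 0.003, -1.908]
force: [-0.7, 1.8, 10.3]
width: 0.0008
gripper_force: 4.8
```

```bash
python3 st.py
```

```text
t 21.07 rack mm [ 19.6   2.5 110.7] F rack [ 1.4  1.2 10.3] yaw [-1.798e+02  1.000e-01 -1.093e+02]
```

Emit:
arm_command(
  commands=[
    {"tx":-0.004,"ty":0,"tz":0.0005,"twist":0},
    {"tx":-0.008,"ty":0,"tz":0.001,"twist":0},
    {"tx":-0.012,"ty":0,"tz":0.0015,"twist":0},
    {"tx":-0.016,"ty":0,"tz":0.002,"twist":0},
    {"tx":-0.02,"ty":0,"tz":0.0026,"twist":0},
    {"tx":-0.024,"ty":0,"tz":0.0033,"twist":0},
    {"tx":-0.028,"ty":0,"tz":0.004,"twist":0},
    {"tx":-0.032,"ty":0,"tz":0.0048,"twist":0},
  ],
)

```text
t: 21.73
eef_pos: [0.5937, 0.0976, 0.1093]
ee_rot: [-3.138, 0.003, -1.908]
force: [0.8, 3.1, 8.4]
width: 0.0009
gripper_force: 4.3
```

```bash
python3 st.py
```

```text
t 21.73 rack mm [ 27.8   2.5 109.3] F rack [3.2 0.3 8.4] yaw [-179.8    0.2 -109.3]
```

Emit:
arm_command(
  commands=[
    {"tx":-0.004,"ty":0,"tz":0.001,"twist":0},
    {"tx":-0.008,"ty":0,"tz":0.002,"twist":0},
    {"tx":-0.012,"ty":0,"tz":0.003,"twist":0},
    {"tx":-0.016,"ty":0,"tz":0.004,"twist":0},
    {"tx":-0.02,"ty":0,"tz":0.0051,"twist":0},
    {"tx":-0.024,"ty":0,"tz":0.0062,"twist":0},
    {"tx":-0.028,"ty":0,"tz":0.0074,"twist":0},
    {"tx":-0.032,"ty":0,"tz":0.0086,"twist":0},
  ],
)

```text
t: 22.4
eef_pos: [0.5965, 0.1054, 0.1071]
ee_rot: [-3.138, 0.003, -1.908]
force: [0.5, 2.7, 7.5]
width: 0.0007
gripper_force: 4.2
```

```bash
python3 st.py
```

```text
t 22.4 rack mm [ 36.1   2.5 107.1] F rack [2.7 0.4 7.5] yaw [-179.8    0.2 -109.3]
```

Emit:
arm_command(
  commands=[
    {"tx":-0.004,"ty":0,"tz":0.0013,"twist":0},
    {"tx":-0.008,"ty":0,"tz":0.0026,"twist":0},
    {"tx":-0.012,"ty":0,"tz":0.0038,"twist":0},
    {"tx":-0.016,"ty":0,"tz":0.005,"twist":0},
    {"tx":-0.02,"ty":0,"tz":0.0062,"twist":0},
    {"tx":-0.024,"ty":0,"tz":0.0074,"twist":0},
    {"tx":-0.028,"ty":0,"tz":0.0086,"twist":0},
    {"tx":-0.032,"ty":0,"tz":0.0098,"twist":0},
  ],
)

```text
t: 23.07
eef_pos: [0.599, 0.1127, 0.1046]
ee_rot: [-3.138, 0.003, -1.908]
force: [1.3, 1.4, 9.5]
width: 0.0006
gripper_force: 4.2
```

```bash
python3 st.py
```

```text
t 23.07 rack mm [ 43.8   2.6 104.6] F rack [ 1.8 -0.7  9.5] yaw [-179.8    0.2 -109.3]
```

Emit:
arm_command(
  commands=[
    {"tx":0,"ty":0,"tz":-0.01,"twist":0},
    {"tx":0,"ty":0,"tz":-0.04,"twist":0},
    {"tx":0,"ty":0,"tz":-0.15,"twist":0},
    {"tx":0,"ty":0,"tz":-0.3,"twist":0},
    {"tx":0,"ty":0,"tz":-0.45,"twist":0},
    {"tx":0,"ty":0,"tz":-0.6,"twist":0},
    {"tx":0,"ty":0,"tz":-0.68,"twist":0},
    {"tx":0,"ty":0,"tz":-0.68,"twist":0},
  ],
)

```text
t: 23.73
eef_pos: [0.599, 0.1119, 0.2793]
ee_rot: [-3.135, 0.005, -1.908]
force: [-0.2, -0.4, 0.4]
width: 0.0007
gripper_force: 0.0
```

```bash
python3 st.py
python3 - <<'E'
from h import *
R=[.5869,.0705];c,s=np.cos(1.2334),np.sin(1.2334)
for cam in ["wrist","scene","side"]:
    cal=calibration(cam);im=grab_frame(cam);save(cam+"6.png",im)
    for q in ["drum_center","mark","keeper_pin","keeper_hinge"]:
        for r in spot_point(q,cam)[:3]:
            P=at_z(r["uv"],cal,.065);d=P[:2]-R
            if np.hypot(*d)<.15:print(cam,q,round(r["score"],2),np.round(r["uv"],1),"rack mm",np.round([1e3*(c*d[0]+s*d[1]),1e3*(-s*d[0]+c*d[1])],1))
a=cv2.imread("pics/wrist6.png")[0:240,200:500]
cv2.imwrite("pics/w6c.png",cv2.resize(a,None,fx=2.5,fy=2.5,interpolation=cv2.INTER_CUBIC))
E
```

```text
t 23.73 rack mm [ 43.1   2.3 279.3] F rack [-0.5  0.1  0.4] yaw [-179.6    0.3 -109.3]
wrist keeper_pin 0.87 [371.8  31. ] rack mm [-112.7   58.2]
wrist keeper_hinge 0.72 [376.2  98.5] rack mm [-40.1  67.1]
scene drum_center 0.92 [273.7 189.7] rack mm [14.1  5.4]
scene mark 0.76 [268.2 190.1] rack mm [28.3 -2.9]
scene mark 0.72 [296.  187.2] rack mm [-46.6  35.5]
scene keeper_pin 0.54 [317.2 181.1] rack mm [-118.7   47.8]
scene keeper_hinge 0.68 [296.1 190.4] rack mm [-36.6  50.1]
side drum_center 0.82 [262.3 202.3] rack mm [30.7  4.6]
side keeper_pin 0.71 [314.6 177.7] rack mm [-126.5   46.9]
side keeper_hinge 0.95 [300.2 191.4] rack mm [-54.5  52. ]
```

View pics/w6c.png

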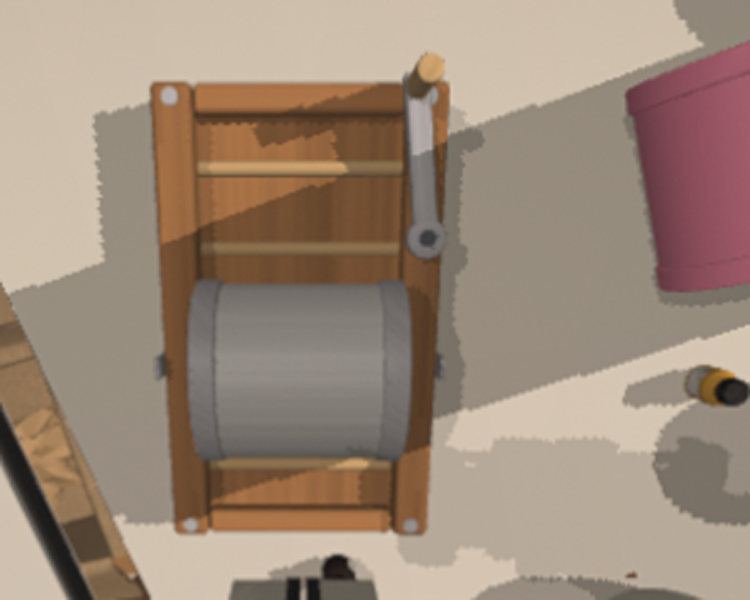

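The drum now sits in the target bay at crop (300,370), level with the tabs at row 367. The keeper is still open, with its pin top at (430,67) and hinge at (427,239). I'll go to the outer side of the pin next, with the tool turned 45°.

Emit:
arm_command(
  commands=[
    {"tx":0.12,"ty":0.05,"tz":0.06,"twist":-0.04},
    {"tx":0.25,"ty":0.1,"tz":0.14,"twist":-0.08},
    {"tx":0.38,"ty":0.16,"tz":0.25,"twist":-0.12},
    {"tx":0.5,"ty":0.22,"tz":0.36,"twist":-0.16},
    {"tx":0.62,"ty":0.27,"tz":0.46,"twist":-0.2},
    {"tx":0.72,"ty":0.31,"tz":0.54,"twist":-0.24},
    {"tx":0.72,"ty":0.31,"tz":0.556,"twist":-0.25},
    {"tx":0.72,"ty":0.31,"tz":0.556,"twist":-0.25},
  ],
)

```text
t: 25.15
eef_pos: [0.4623, -0.0338, 0.1329]
ee_rot: [3.139, 0.0, -1.123]
force: [0.2, 0.1, 0.3]
width: 0.0007
gripper_force: 0.0
```

```bash
python3 st.py
```

```text
t 25.15 rack mm [-139.7   83.1  132.9] F rack [ 0.1 -0.2  0.3] yaw [179.9   0.  -64.3]
```

Emit:
arm_command(
  commands=[
    {"tx":0,"ty":0,"tz":0.03,"twist":0},
    {"tx":0,"ty":0,"tz":0.08,"twist":0},
    {"tx":0,"ty":0,"tz":0.13,"twist":0},
    {"tx":0,"ty":0,"tz":0.18,"twist":0},
    {"tx":0,"ty":0,"tz":0.22,"twist":0},
    {"tx":0,"ty":0,"tz":0.25,"twist":0},
    {"tx":0,"ty":0,"tz":0.26,"twist":0},
    {"tx":0,"ty":0,"tz":0.26,"twist":0},
  ],
)

```text
t: 25.82
eef_pos: [0.4647, -0.0321, 0.0688]
ee_rot: [3.141, -0.0, -1.123]
force: [-0.3, -1.0, 0.3]
width: 0.0007
gripper_force: 0.0
```

```bash
python3 st.py
```

```text
t 25.82 rack mm [-137.3   81.4   68.8] F rack [-1.1 -0.1  0.3] yaw [180.   -0.  -64.4]
```

Emit:
arm_command(
  commands=[
    {"tx":0,"ty":-0.02,"tz":0,"twist":0},
    {"tx":0.004,"ty":-0.036,"tz":0,"twist":0},
    {"tx":0.014,"ty":-0.056,"tz":0,"twist":0},
    {"tx":0.032,"ty":-0.088,"tz":0,"twist":0},
    {"tx":0.045,"ty":-0.12,"tz":0,"twist":0},
    {"tx":0.053,"ty":-0.152,"tz":0,"twist":0},
    {"tx":0.058,"ty":-0.18,"tz":0,"twist":0},
    {"tx":0.06,"ty":-0.204,"tz":0,"twist":0},
  ],
)

```text
t: 26.48
eef_pos: [0.5179, -0.0238, 0.069]
ee_rot: [-3.141, -0.0, -1.124]
force: [-1.1, -1.4, 1.4]
width: 0.0005
gripper_force: 0.7
```

```bash
python3 st.py
```

```text
t 26.48 rack mm [-111.9   33.9   69. ] F rack [-1.7  0.6  1.4] yaw [-180.    -0.   -64.4]
```

Emit:
arm_command(
  commands=[
    {"tx":-0.001,"ty":-0.024,"tz":0,"twist":0},
    {"tx":-0.004,"ty":-0.048,"tz":0,"twist":0},
    {"tx":-0.01,"ty":-0.072,"tz":0,"twist":0},
    {"tx":-0.018,"ty":-0.096,"tz":0,"twist":0},
    {"tx":-0.026,"ty":-0.116,"tz":0,"twist":0},
    {"tx":-0.036,"ty":-0.136,"tz":0,"twist":0},
    {"tx":-0.046,"ty":-0.152,"tz":0,"twist":0},
    {"tx":-0.052,"ty":-0.16,"tz":0,"twist":0},
  ],
)

```text
t: 27.15
eef_pos: [0.5476, 0.0058, 0.0691]
ee_rot: [-3.141, -0.0, -1.123]
force: [-0.7, -0.8, 0.7]
width: 0.0004
gripper_force: 0.4
```

```bash
python3 st.py
```

```text
t 27.15 rack mm [-74.1  15.6  69.1] F rack [-1.   0.4  0.7] yaw [-180.    -0.   -64.3]
```

Emit:
arm_command(
  commands=[
    {"tx":-0.004,"ty":-0.006,"tz":0,"twist":0},
    {"tx":-0.009,"ty":-0.012,"tz":0,"twist":0},
    {"tx":-0.014,"ty":-0.018,"tz":0,"twist":0},
    {"tx":-0.019,"ty":-0.023,"tz":0,"twist":0},
    {"tx":-0.023,"ty":-0.027,"tz":0,"twist":0},
    {"tx":-0.026,"ty":-0.03,"tz":0,"twist":0},
    {"tx":-0.028,"ty":-0.032,"tz":0,"twist":0},
    {"tx":-0.028,"ty":-0.033,"tz":0,"twist":0},
  ],
)

```text
t: 27.82
eef_pos: [0.5515, 0.015, 0.0691]
ee_rot: [3.142, 0.0, -1.123]
force: [-0.6, -0.4, 0.5]
width: 0.0008
gripper_force: 0.5
```

```bash
python3 st.py
```

```text
t 27.82 rack mm [-64.1  15.   69.1] F rack [-0.6  0.4  0.5] yaw [180.    0.  -64.3]
```

Emit:
arm_command(
  commands=[
    {"tx":-0.001,"ty":-0.002,"tz":0,"twist":0},
    {"tx":-0.002,"ty":-0.004,"tz":0,"twist":0},
    {"tx":-0.003,"ty":-0.006,"tz":0,"twist":0},
    {"tx":-0.004,"ty":-0.008,"tz":0,"twist":0},
    {"tx":-0.005,"ty":-0.01,"tz":0,"twist":0},
    {"tx":-0.005,"ty":-0.011,"tz":0,"twist":0},
    {"tx":-0.005,"ty":-0.011,"tz":0,"twist":0},
    {"tx":-0.005,"ty":-0.011,"tz":0,"twist":0},
  ],
)

```text
t: 28.48
eef_pos: [0.5533, 0.0173, 0.069]
ee_rot: [3.141, 0.0, -1.123]
force: [-2.8, 0.2, -0.0]
width: 0.0007
gripper_force: 1.3
```

```bash
python3 st.py
```

```text
t 28.48 rack mm [-61.3  14.1  69. ] F rack [-0.8  2.7 -0. ] yaw [180.    0.  -64.4]
```

Emit:
arm_command(
  commands=[
    {"tx":0,"ty":-0.001,"tz":0,"twist":0},
    {"tx":0,"ty":-0.002,"tz":0,"twist":0},
    {"tx":0,"ty":-0.003,"tz":0,"twist":0},
    {"tx":0,"ty":-0.004,"tz":0,"twist":0},
    {"tx":0,"ty":-0.004,"tz":0,"twist":0},
    {"tx":0,"ty":-0.004,"tz":0,"twist":0},
    {"tx":0,"ty":-0.004,"tz":0,"twist":0},
    {"tx":0,"ty":-0.004,"tz":0,"twist":0},
  ],
)

```text
t: 29.15
eef_pos: [0.5543, 0.0177, 0.069]
ee_rot: [3.141, 0.0, -1.123]
force: [-3.5, 0.9, -1.1]
width: 0.0007
gripper_force: 1.2
```

```bash
python3 st.py
```

```text
t 29.15 rack mm [-60.6  13.2  69. ] F rack [-0.4  3.6 -1.1] yaw [180.    0.  -64.4]
```

Emit:
arm_command(
  commands=[
    {"tx":0,"ty":0.02,"tz":0,"twist":0},
    {"tx":0,"ty":0.06,"tz":0,"twist":0},
    {"tx":0,"ty":0.12,"tz":0,"twist":0},
    {"tx":0,"ty":0.12,"tz":-0.1,"twist":0},
    {"tx":0,"ty":0.12,"tz":-0.25,"twist":0},
    {"tx":0,"ty":0.12,"tz":-0.4,"twist":0},
    {"tx":0,"ty":0.12,"tz":-0.55,"twist":0},
    {"tx":0,"ty":0.12,"tz":-0.7,"twist":0},
  ],
)

```text
t: 29.82
eef_pos: [0.5268, 0.0043, 0.2464]
ee_rot: [-3.14, -0.0, -1.123]
force: [1.7, 0.3, -0.6]
width: 0.0008
gripper_force: 0.0
```

Emit:
arm_command(
  commands=[
    {"tx":-0.05,"ty":-0.08,"tz":-0.06,"twist":0.04},
    {"tx":-0.1,"ty":-0.16,"tz":-0.12,"twist":0.08},
    {"tx":-0.15,"ty":-0.24,"tz":-0.13,"twist":0.12},
    {"tx":-0.2,"ty":-0.34,"tz":-0.13,"twist":0.16},
    {"tx":-0.25,"ty":-0.44,"tz":-0.13,"twist":0.2},
    {"tx":-0.25,"ty":-0.44,"tz":-0.13,"twist":0.24},
    {"tx":-0.25,"ty":-0.44,"tz":-0.13,"twist":0.25},
    {"tx":-0.25,"ty":-0.44,"tz":-0.13,"twist":0.25},
  ],
)

```text
t: 30.48
eef_pos: [0.5995, 0.1088, 0.2765]
ee_rot: [-3.141, 0.0, -1.91]
force: [-0.4, 0.0, 0.6]
width: 0.0005
gripper_force: 0.0
```

```bash
python3 st.py
python3 - <<'E'
from h import *
R=[.5869,.0705];c,s=np.cos(1.2334),np.sin(1.2334)
for cam in ["wrist"]:
    cal=calibration(cam);im=grab_frame(cam);save(cam+"7.png",im);np.save("cal7.npy",cal,allow_pickle=True)
    for q in ["drum_center","mark","keeper_pin","keeper_hinge"]:
        for r in spot_point(q,cam)[:3]:
            P=at_z(r["uv"],cal,.072 if "k" in q[0] else .065);d=P[:2]-R
            if np.hypot(*d)<.15:print(cam,q,round(r["score"],2),np.round(r["uv"],1),"rack mm",np.round([1e3*(c*d[0]+s*d[1]),1e3*(-s*d[0]+c*d[1])],1))
a=cv2.imread("pics/wrist7.png")[0:240,200:500]
cv2.imwrite("pics/w7c.png",cv2.resize(a,None,fx=2.5,fy=2.5,interpolation=cv2.INTER_CUBIC))
E
```

```text
t 30.48 rack mm [ 40.3   0.8 276.5] F rack [-0.1  0.4  0.6] yaw [-180.     0.  -109.4]
wrist keeper_pin 0.67 [317.4  97.7] rack mm [-44.7  -3.2]
wrist keeper_hinge 0.85 [373.6  98.9] rack mm [-43.3  62.4]
```

View pics/w7c.png

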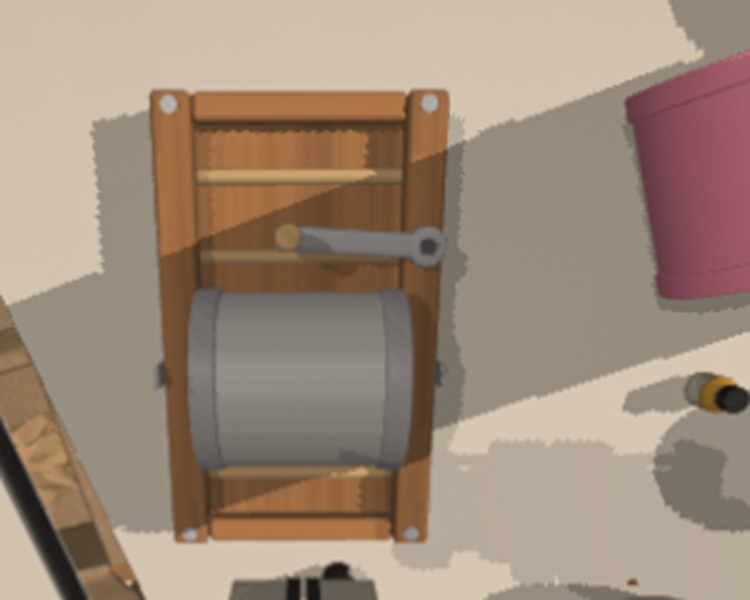

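The bar is across the track, with its pin top at crop (288,236) and hinge at (428,246). The drum is still in its bay at (300,378). Now I'll measure the keeper angle.

Run:
```python
from h import *
cal=np.load("cal7.npy",allow_pickle=True).item();g=lambda x,y:(200+x/2.5,y/2.5)
def K(uv,z):
    d=at_z(uv,cal,z)[:2]-[.5869,.0705];c,s=np.cos(1.2334),np.sin(1.2334);return np.round([1e3*(c*d[0]+s*d[1]),1e3*(-s*d[0]+c*d[1])],1)
print("pin top",K(g(288,236),.092),"hinge",K(g(428,246),.056),"rib0 L/R",K(g(200,255),.022),K(g(400,259),.022))
print("bar mid edges",K(g(350,231),.053),K(g(350,254),.053),"near hinge",K(g(405,234),.053),K(g(405,258),.053))
print("tabs",K(g(160,375),.051),K(g(439,374),.051),"drum rear/front",K(g(300,290),.065),K(g(300,468),.065))
```

```text
pin top [-48.   -5.4] hinge [-44.   62.2] rib0 L/R [-39.7 -53.5] [-37.5  53.1]
bar mid edges [-51.   24.2] [-40.2  24.4] near hinge [-49.6  51.1] [-38.3  51.6]
tabs [ 19.7 -72.9] [19.3 71.8] drum rear/front [-23.6  -0.2] [65.9 -0.4]
```

Emit:
arm_command(
  commands=[
    {"tx":0.1,"ty":-0.005,"tz":0.06,"twist":0},
    {"tx":0.2,"ty":-0.01,"tz":0.15,"twist":0},
    {"tx":0.3,"ty":-0.02,"tz":0.26,"twist":0},
    {"tx":0.4,"ty":-0.023,"tz":0.38,"twist":0},
    {"tx":0.45,"ty":-0.023,"tz":0.46,"twist":0},
    {"tx":0.46,"ty":-0.023,"tz":0.52,"twist":0},
    {"tx":0.46,"ty":-0.023,"tz":0.54,"twist":0},
    {"tx":0.46,"ty":-0.023,"tz":0.54,"twist":0},
  ],
)

```text
t: 31.4
eef_pos: [0.5662, -0.0022, 0.1408]
ee_rot: [3.14, -0.001, -1.909]
force: [0.1, 0.3, 0.6]
width: 0.0005
gripper_force: 0.0
```

```bash
python3 st.py
```

```text
t 31.4 rack mm [-75.5  -4.5 140.8] F rack [ 0.3 -0.   0.6] yaw [ 1.799e+02 -1.000e-01 -1.094e+02]
```

Emit:
arm_command(
  commands=[
    {"tx":0,"ty":0,"tz":0.04,"twist":0},
    {"tx":0,"ty":0,"tz":0.1,"twist":0},
    {"tx":0,"ty":0,"tz":0.16,"twist":0},
    {"tx":0,"ty":0,"tz":0.21,"twist":0},
    {"tx":0,"ty":0,"tz":0.25,"twist":0},
    {"tx":0,"ty":0,"tz":0.275,"twist":0},
    {"tx":-0.01,"ty":0,"tz":0.28,"twist":0},
    {"tx":-0.02,"ty":0,"tz":0.28,"twist":0},
  ],
)

```text
t: 32.07
eef_pos: [0.5688, 0.0033, 0.0717]
ee_rot: [-3.141, -0.0, -1.908]
force: [-0.0, -0.1, 1.1]
width: 0.0005
gripper_force: 0.0
```

Emit:
arm_command(
  commands=[
    {"tx":-0.004,"ty":0,"tz":0,"twist":0},
    {"tx":-0.008,"ty":0,"tz":0,"twist":0},
    {"tx":-0.012,"ty":0,"tz":0,"twist":0},
    {"tx":-0.016,"ty":0,"tz":0,"twist":0},
    {"tx":-0.02,"ty":0,"tz":0,"twist":0},
    {"tx":-0.024,"ty":0,"tz":0,"twist":0},
    {"tx":-0.026,"ty":0,"tz":0,"twist":0},
    {"tx":-0.028,"ty":0,"tz":0,"twist":0},
  ],
)

```text
t: 32.73
eef_pos: [0.5709, 0.0095, 0.0717]
ee_rot: [-3.141, -0.0, -1.909]
force: [0.7, -0.9, 1.0]
width: 0.0005
gripper_force: 0.5
```

```bash
python3 st.py
```

```text
t 32.73 rack mm [-62.8  -5.1  71.7] F rack [-0.6 -1.   1. ] yaw [-180.    -0.  -109.3]
```

Just touching the pin. I'll keep on slowly until the stop resists.

Emit:
arm_command(
  commands=[
    {"tx":-0.002,"ty":0,"tz":0,"twist":0},
    {"tx":-0.004,"ty":0,"tz":0,"twist":0},
    {"tx":-0.006,"ty":0,"tz":0,"twist":0},
    {"tx":-0.008,"ty":0,"tz":0,"twist":0},
    {"tx":-0.009,"ty":0,"tz":0,"twist":0},
    {"tx":-0.01,"ty":0,"tz":0,"twist":0},
    {"tx":-0.01,"ty":0,"tz":0,"twist":0},
    {"tx":-0.01,"ty":0,"tz":0,"twist":0},
  ],
)

```text
t: 33.4
eef_pos: [0.5717, 0.012, 0.0717]
ee_rot: [-3.141, 0.0, -1.909]
force: [1.4, -1.4, 0.6]
width: 0.0003
gripper_force: 0.8
```

```bash
python3 st.py
```

```text
t 33.4 rack mm [-60.3  -5.1  71.7] F rack [-0.9 -1.8  0.6] yaw [-180.     0.  -109.3]
```

Emit:
arm_command(
  commands=[
    {"tx":-0.001,"ty":0,"tz":0,"twist":0},
    {"tx":-0.002,"ty":0,"tz":0,"twist":0},
    {"tx":-0.003,"ty":0,"tz":0,"twist":0},
    {"tx":-0.004,"ty":0,"tz":0,"twist":0},
    {"tx":-0.005,"ty":0,"tz":0,"twist":0},
    {"tx":-0.006,"ty":0,"tz":0,"twist":0},
    {"tx":-0.006,"ty":0,"tz":0,"twist":0},
    {"tx":-0.006,"ty":0,"tz":0,"twist":0},
  ],
)

```text
t: 34.07
eef_pos: [0.5718, 0.0125, 0.0716]
ee_rot: [3.141, -0.001, -1.909]
force: [1.5, -8.3, 2.0]
width: 0.0006
gripper_force: 3.5
```

```bash
python3 st.py
```

```text
t 34.07 rack mm [-59.8  -4.9  71.6] F rack [-7.3 -4.2  2. ] yaw [ 1.800e+02 -1.000e-01 -1.094e+02]
```

The stop is reached: 8 N with only 0.5 mm of movement. Now I'll retreat and check.

Emit:
arm_command(
  commands=[
    {"tx":0.02,"ty":0,"tz":0,"twist":0},
    {"tx":0.05,"ty":0,"tz":0,"twist":0},
    {"tx":0.06,"ty":0,"tz":-0.06,"twist":0},
    {"tx":0.06,"ty":0,"tz":-0.2,"twist":0},
    {"tx":0.06,"ty":0,"tz":-0.35,"twist":0},
    {"tx":0.06,"ty":0,"tz":-0.5,"twist":0},
    {"tx":0.06,"ty":0,"tz":-0.65,"twist":0},
    {"tx":0.06,"ty":0,"tz":-0.78,"twist":0},
  ],
)

```text
t: 34.73
eef_pos: [0.5667, -0.0009, 0.2692]
ee_rot: [-3.141, 0.001, -1.908]
force: [1.0, -0.5, -0.1]
width: 0.0004
gripper_force: 0.0
```

Emit:
arm_command(
  commands=[
    {"tx":-0.1,"ty":0.02,"tz":-0.04,"twist":0},
    {"tx":-0.2,"ty":0.02,"tz":-0.04,"twist":0},
    {"tx":-0.3,"ty":0.02,"tz":-0.04,"twist":0},
    {"tx":-0.4,"ty":0.02,"tz":-0.04,"twist":0},
    {"tx":-0.46,"ty":0.02,"tz":-0.04,"twist":0},
    {"tx":-0.46,"ty":0.02,"tz":-0.04,"twist":0},
    {"tx":-0.46,"ty":0.02,"tz":-0.04,"twist":0},
    {"tx":-0.46,"ty":0.02,"tz":-0.04,"twist":0},
  ],
)

```text
t: 35.4
eef_pos: [0.6, 0.1089, 0.2762]
ee_rot: [3.141, -0.0, -1.908]
force: [0.3, 0.2, 1.1]
width: 0.0003
gripper_force: 0.0
```

```bash
python3 st.py
python3 - <<'E'
from h import *
cal=calibration("wrist");im=grab_frame("wrist");save("wrist8.png",im);np.save("cal8.npy",cal,allow_pickle=True)
a=cv2.imread("pics/wrist8.png")[0:240,200:500]
cv2.imwrite("pics/w8c.png",cv2.resize(a,None,fx=2.5,fy=2.5,interpolation=cv2.INTER_CUBIC))
E
```

```text
t 35.4 rack mm [ 40.6   0.3 276.2] F rack [ 0.3 -0.3  1.1] yaw [ 180.    -0.  -109.3]
```

View pics/w8c.png

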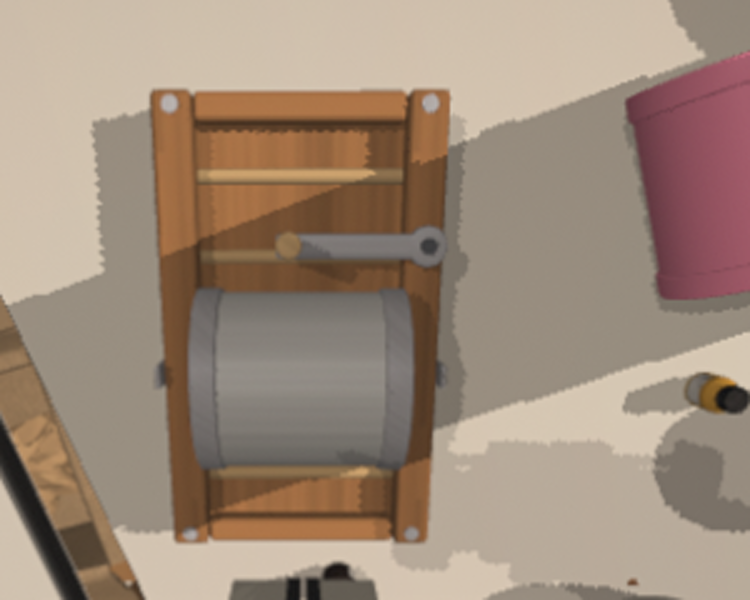

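The bar is square across the track, with pin (288,246) and hinge (428,246) level. The drum is unmoved in its bay at (300,378), the bystander in view (amber vial at 733,398) is undisturbed, and the arm is clear.

```bash
python3 -c "
from station import *
print(job_done())"
```

```text
the job is handed in; nothing more can be done
None
```

The drum was rolled from its top over both ribs into the tabbed bay, with no force reading above about 15 N. The keeper bar was then swung across behind it to its stop. No contact with the bowl, vials or spoon was planned or felt, and the job is handed in with the arm clear.

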